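# Compare two stone blanks on the arrested balance and set the heavier one off

## Robot

A 7-joint arm with a two-finger parallel gripper is mounted at the origin on the work surface. World frame = base frame: x ahead of the robot, y to its left, z up, the work surface at z = 0. Lengths are in mm, angles in rad, forces in N, time in s.
With the tool pointing down it reaches from about 400 to 850 mm from the base axis. Payload 10.4 kg.
Tool frame: the origin (TCP) lies at the very end of the fingers, on their centre line; the grasp point (between the pads) lies 19 mm behind it (bot.grasp_offset is the distance from the TCP to the grasp point, in mm); z points along the fingers, y is the line along which they close (so a half turn about z gives the same grasp; the last joint's range is limited). The gripper opens to 87 mm and grips with 3 to 60 N. Pads are 19 mm wide; open, the fingers measure 117 mm over their backs; the gripper's body (75 mm by 190 mm) begins 51 mm behind the grasp point.
Start: joints at [-1.305, 0.332, -0.065, 1.46, 0.022, 1.35, -0.088], TCP at [177.988, 599.143, 222.576] pointing down, gripper open.
Joint ranges: [-2.6, 2.6], [-0.5, 2.12], [-1.47, 1.34], [0.16, 2.42], [-1.27, 4.41], [0.06, 2.06], [-2.6, 2.6]. Speed limits (rad/s): [2.22, 2.22, 2.79, 2.79, 3.14, 3.14, 3.14].

## Interface

Orientations are given as a rotation vector (axis times angle).
In Python, from station import bot gives the robot as it stands.
- The arm moves only by the shell command python3 -m handwheel 'ROWS' [FORCE]. ROWS is JSON, a list of rows, each a list of 3 entries, a list of its own where there are three numbers: the turn, a rotation vector about the tool's x, y, z in units of pi rad (1.0 is pi rad), then the shift along the tool's x, y, z in units of 0.3 m (1.0 is 0.3 m), then the opening, from 0 (shut) to 1 (fully open). A call has 1 to 10 rows; each row is the pose to reach, as a shift and turn from the pose commanded when the call began, along the tool's axes at that moment, turning the shorter way round; what a row does not reach only later rows make up. A row lasts 1/10 s, in which the tool goes at most 50 mm and 8.59 degrees, less where a joint would pass 70% of its speed; a pose out of reach is approached as far as the arm can. A call with a number of a shift or a turn outside -1 to 1 is refused whole. A call with a gripper value outside its range is refused whole. The fingers move at their own pace and stop on an object; FORCE is the grip in N (left out, the last holds). Time passes only in rows, so rows that repeat a pose let the fingers close. It gives the time, the measured TCP pose, the force, the opening and the grip force at its end, in the units of the state.
- bot.sense(): the state, without advancing time (a new reading comes with each control period).
- bot.camera(name): name is "scene" or "top"; returns the picture (400x640x3 uint8, red, green, blue); there is no depth.
- bot.camera_params(name): a dict with "fx", "fy", "cx", "cy" (pixels), "cam_to_world" (4x4, takes a point from camera to world coordinates). Camera axes: x right, y down, z forward; pixel columns grow to the right and rows downward; lengths in mm; the calibration is good to about 2 mm. A picture is of the moment at which its call begins. camera_params takes no time and is no camera call.
- bot.job_done(): hands the job in; it is judged then, once.
The state is a dict: "time": time; "joint_positions": joint angles; "qd": joint speeds; "effort": joint torques, N m; "position": TCP position; "orientation": TCP orientation; "wrist_force": force on the tool from outside, world axes, zero at the start; "wrist_torque": the same for the moment, N m; "opening": opening from 0.0 (shut) to 1.0 (fully open); "gripper_force": force on a finger pad.
Only numpy, scipy, OpenCV 4.12 (cv2) and the standard library are available. Lean on these libraries where they do the work, as an engineer would, in place of code of your own. Each camera call takes 0.05 s, during which the arm holds its last target. There are 200 camera calls.

## Task

Find out which of the two stone blanks is heavier: gently ease the red arrest lever fully over so that the beam is free and tips to its heavier side, wait until it has come to rest, then bring the lever fully back so that the beam is locked level again, touching neither blanks nor pans while the beam is free. Then slide the heavier blank, without lifting it, straight back off its pan until it sits wholly on the blue-covered ledge behind, leaving the lighter blank on its pan, the beam locked, and the chisel, brush and brass weight by the balance undisturbed.

Things in the scene. Friction and masses are not known exactly. Their poses are not given: they have to be found in the camera images.
- scale: Bench balance fixed to the table, blue enamel base 130 x 360 mm. Origin: centre of the base's underside, on the table. x points from the robot's side to the ledge, y left, z up. Pans centred at x = 0, y = +125 mm (left) and -125 mm (right), tops at z = 120 mm when level. The lever stands between them: pivot at x = 0, y = 0, z = 105 mm, axis along y.
- ledge (a point): Centre of the top of the blue-covered ledge behind both pans: 118 mm above the table, 2 mm below the level pans. It spans scale x from 60 to 200 mm and y +-190 mm, with a wooden lip at its far edge standing 12 mm above it.
- arrest (a joint): Arrest lever, rad: 0 = leaning towards the robot's side (scale -x), beam locked level; 1.0 = leaning towards the ledge (scale +x), beam free. Stiff hinge (2 to 4 N at the handle): it stays where left.
- lever_handle (a point): Centre of the lever's red cross bar: 60 mm long (along scale y), 16 mm thick, on a 12 mm steel rod, 100 mm from the pivot. About 193 mm above the table at both ends of the swing, 205 mm in the middle; 48 mm to the scale's -x side of the pivot when locked, 48 mm to its +x side when free.
- beam (a joint): Tilt of the beam, rad: 0 = level; positive = left (scale +y) pan up and right pan down, so the right one is heavier; negative = left pan down. Stops at +-0.16; the pans stay horizontal and go up or down by 20 mm.
- pan_left: Steel pan 110 x 110 mm, 6 mm thick, on the beam's left end. Origin: its bearing on the beam, 35 mm below the pan's top.
- pan_right: Steel pan 110 x 110 mm, 6 mm thick, on the beam's right end. Origin: its bearing on the beam, 35 mm below the pan's top.
- blank_p: Stone blank: white-grey hexagonal prism, 80 mm long (its own x), 70 mm wide corner to corner (y), 61 mm tall, lying on one flat (35 mm wide) on a pan, 0.45 to 0.8 kg. Origin: centre of its underside. The two blanks look alike; only the scale shows which is the heavier.
- blank_q: Stone blank: white-grey hexagonal prism, 80 mm long (its own x), 70 mm wide corner to corner (y), 61 mm tall, lying on one flat (35 mm wide) on a pan, 0.45 to 0.8 kg. Origin: centre of its underside. The two blanks look alike; only the scale shows which is the heavier.
- brass_weight: Brass cylinder weight, 40 mm across, 40 mm tall, standing on the middle of the ledge between the two lanes; bystander. Origin: centre of its underside.
- chisel_wide: Steel chisel 210 mm long lying on the table left of the balance; bystander. Origin: middle, on the underside; length along its x.
- dust_brush: Brush 200 mm long lying right of the balance; bystander. Origin: middle, on the underside; length along its x.
Mind the look-alikes: they are no part of the job. What is shaped like the blank_p but brown, orange or turquoise is not meant.

How it is judged:
By the outcome, as a careful person would: the job done as asked, in the order asked, and still so for the second after the job is handed in, with the robot touching nothing.
It also fails if it takes over 69 s, if anything falls off the work surface, if the arm or the gripper's body presses on something with over 40 N, if the wrist force passes 120 N, or if a joint passes its speed limit or range.

## Working session

There is one attempt and no reset: what is moved stays moved. The work goes in short steps, Python scripts to look and compute and a shell command to move; the robot and the scene stay as the last step left them, time stands still between calls to the robot, and variables do not carry over. Pictures are saved under pics/ and viewed, at most 10 in all, crops included, and the job is handed in when it is done.

```bash
mkdir -p pics; ls; python3 - <<'E'
from station import bot
import cv2
for n in("scene","top"):
    cv2.imwrite(f"pics/{n}0.png",bot.camera(n)[:,:,::-1]); p=bot.camera_params(n); print(n,p)
s=bot.sense(); print(s)
E
```

```text
pics
scene {'fx': 385.97641059146076, 'fy': 385.97641059146076, 'cx': 316.5634221271501, 'cy': 196.7524959205674, 'cam_to_world': array([[ 7.48141428e-01,  5.44543692e-01, -3.79152439e-01,
         8.54121477e+02],
       [ 6.63534767e-01, -6.16082069e-01,  4.24457886e-01,
        -3.91358017e+02],
       [-2.45315464e-03, -5.69135354e-01, -8.22240190e-01,
         9.71152686e+02],
       [ 0.00000000e+00,  0.00000000e+00,  0.00000000e+00,
         1.00000000e+00]])}
top {'fx': 430.5929836317075, 'fy': 430.5929836317075, 'cx': 315.5572867253484, 'cy': 198.54044724529328, 'cam_to_world': array([[ 2.43770971e-02, -9.81937229e-01,  1.87630047e-01,
         2.47480826e+02],
       [-9.99644581e-01, -2.59686172e-02, -6.02845346e-03,
         3.63269871e+01],
       [ 1.07920558e-02, -1.87416404e-01, -9.82221270e-01,
         1.41357163e+03],
       [ 0.00000000e+00,  0.00000000e+00,  0.00000000e+00,
         1.00000000e+00]])}
{'time': 0.1, 'joint_positions': array([-1.304597  ,  0.33281889, -0.06466293,  1.460845  ,  0.02161598,
        1.34989873, -0.08850685]), 'qd': array([-0.00027721, -0.0013327 ,  0.00117922, -0.00159506,  0.00024258,
        0.00210922, -0.00064483]), 'effort': array([ 7.88359903e-04, -6.24540281e+01,  2.42955139e-02, -3.90721214e+01,
       -6.13718131e-02,  3.66895390e-02,  5.62217383e-05]), 'position': array([177.93366452, 598.78123279, 221.83292275]), 'orientation': array([-4.52085875e-01, -3.10879313e+00,  1.99574375e-03]), 'wrist_force': array([-0.59293817, -0.212243  , -0.32217664]), 'wrist_torque': array([ 0.02427355, -0.0012806 ,  0.01343384]), 'gripper_force': 0.0, 'opening': 0.9944428481658028}
```

View pics/scene0.png

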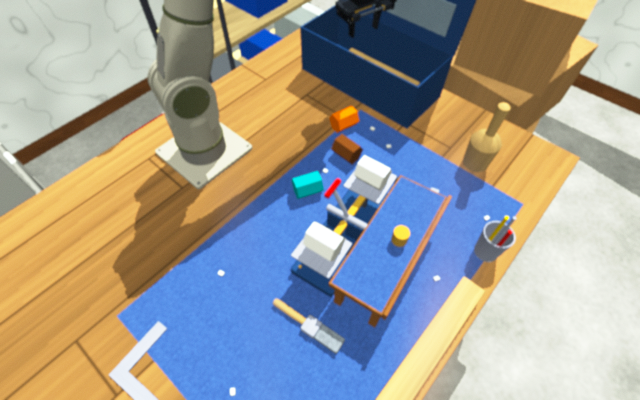

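View pics/top0.png

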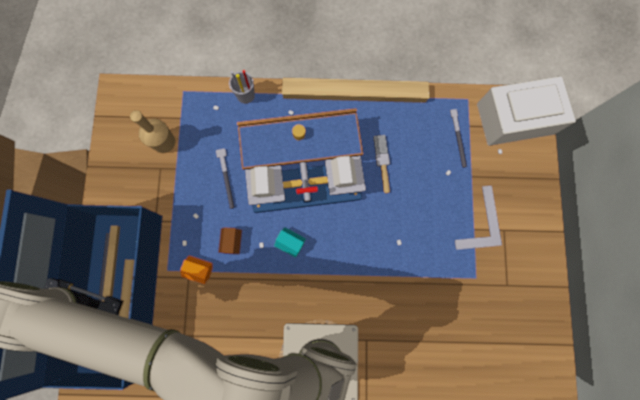

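The top view shows the balance at about (305,185), with pans at (265,185) and (345,175), the red lever at (306,190) and the ledge from (240,140) to (360,135). The scene view agrees with this. I'll enlarge both to measure.

```bash
python3 - <<'E'
import cv2
t=cv2.imread("pics/top0.png")[100:220,225:375]; s=cv2.imread("pics/scene0.png")[140:330,270:460]
cv2.imwrite("pics/topc.png",cv2.resize(t,(750,600),interpolation=cv2.INTER_CUBIC))
cv2.imwrite("pics/scenec.png",cv2.resize(s,(570,570),interpolation=cv2.INTER_CUBIC))
E
```

```text
(no output)
```

View pics/topc.png

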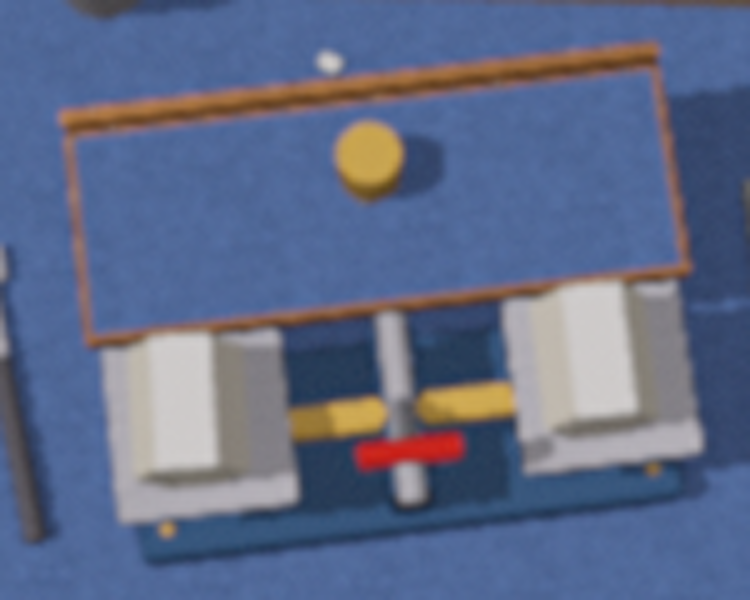

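View pics/scenec.png

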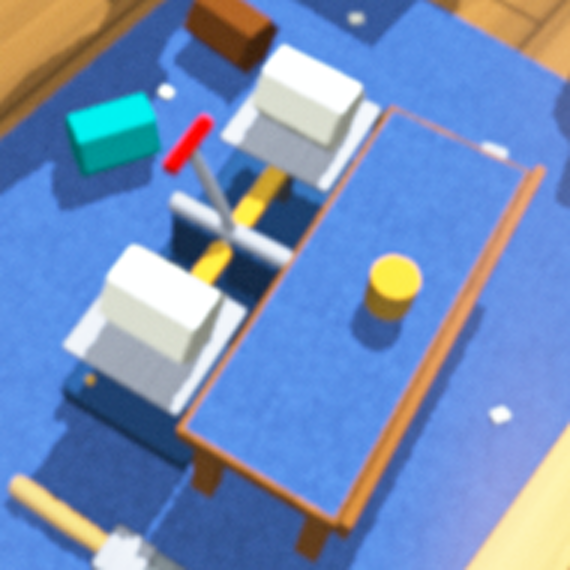

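```bash
cat > h.py <<'E'
import numpy as np
from station import bot
from scipy.optimize import least_squares
P={n:bot.camera_params(n) for n in("top","scene")}
def proj(n,w):
    p=P[n];T=np.linalg.inv(p["cam_to_world"]);c=np.atleast_2d(w)@T[:3,:3].T+T[:3,3]
    return np.c_[p["fx"]*c[:,0]/c[:,2]+p["cx"],p["fy"]*c[:,1]/c[:,2]+p["cy"]]
def tw(q,l):
    c,s=np.cos(q[2]),np.sin(q[2]);l=np.atleast_2d(np.array(l,float))
    return np.c_[q[0]+c*l[:,0]-s*l[:,1],q[1]+s*l[:,0]+c*l[:,1],l[:,2]]
def fit(obs,q0):
    # obs: list (cam, pixel, local)
    f=lambda q:np.concatenate([proj(n,tw(q,l))[0]-u for n,u,l in obs])
    r=least_squares(f,q0,loss="soft_l1");return r.x,f(r.x).reshape(-1,2)
tc=lambda x,y:np.array([(x+.5)/5-.5+225,(y+.5)/5-.5+100])
sc=lambda x,y:np.array([(x+.5)/3-.5+270,(y+.5)/3-.5+140])
E
python3 - <<'E'
from h import *
np.set_printoptions(precision=2,suppress=True)
t=[((90,345),(60,190,118)),((690,271),(60,-190,118)),((357,456),(-48,30,193)),((464,444),(-48,-30,193)),((120,522),(-55,180,120)),((298,502),(-55,70,120)),((526,472),(-55,-70,120)),((702,450),(-55,-180,120))]
s=[((180,432),(60,-190,118)),((392,105),(60,190,118)),((172,165),(-48,-30,193)),((207,122),(-48,30,193)),((65,345),(-55,-180,120)),((175,415),(55,-180,120)),((245,310),(55,-70,120)),((222,135),(-55,70,120)),((325,190),(55,70,120)),((380,103),(55,180,120))]
T=[("top",tc(*a),b) for a,b in t];S=[("scene",sc(*a),b) for a,b in s]
for o in(T,S,T+S):
    q,r=fit(o,[560,30,0]);print(q,np.abs(r).max(),r.std());
print(r)
L=[(150,333),(211,333),(217,470),(150,476)];R=[(557,282),(622,280),(640,418),(572,428)]
k=[(40,17.5,181),(40,-17.5,181),(-40,-17.5,181),(-40,17.5,181)]
for B in(L,R):
    b,r=fit([("top",tc(*a),c) for a,c in zip(B,k)],[560,30,0])
    d=tw([0,0,-q[2]],[b[0]-q[0],b[1]-q[1],0]);print("blank",b,"local",d[0],b[2]-q[2],"res",np.abs(r).max())
for l in([-48,0,193],[48,0,193],[0,0,205],[-85,0,205],[-47,125,0],[-47,-125,0],[60,125,0],[60,-125,0],[130,0,118]): print(l,tw(q,l))
E
```

```text
[553.45  62.5    0.15] 0.8738408968997362 0.3088763828324858
[554.92  64.27   0.16] 1.588351455625542 0.7863583985258066
[554.21  63.42   0.15] 1.6222850497605634 0.6605162474128268
[[-1.18 -0.32]
 [-0.06 -0.41]
 [ 0.1  -0.07]
 [-0.75 -0.25]
 [-0.32  0.01]
 [-0.02 -0.52]
 [-0.23 -0.23]
 [-0.   -0.29]
 [-1.42 -0.94]
 [-0.64 -0.38]
 [-1.19  1.62]
 [-0.29 -0.46]
 [-1.17  0.2 ]
 [ 0.69 -0.11]
 [ 0.71 -0.32]
 [-1.15  0.43]
 [ 0.29  0.11]
 [ 0.29  1.47]]
blank [533.73 190.15   0.07] local [ -0.78 128.37   0.  ] -0.08540355132692658 res 1.0900624197636262
blank [571.2  -53.48   0.12] local [  -1.16 -118.12    0.  ] -0.03269798388176716 res 1.577641880036765
[-48, 0, 193] [[506.78  56.05 193.  ]]
[48, 0, 193] [[601.64  70.79 193.  ]]
[0, 0, 205] [[554.21  63.42 205.  ]]
[-85, 0, 205] [[470.22  50.37 205.  ]]
[-47, 125, 0] [[488.58 179.72   0.  ]]
[-47, -125, 0] [[526.96 -67.31   0.  ]]
[60, 125, 0] [[594.31 196.15   0.  ]]
[60, -125, 0] [[632.7  -50.88   0.  ]]
[130, 0, 118] [[682.67  83.39 118.  ]]
```

```bash
cat >> h.py <<'E'
from scipy.spatial.transform import Rotation as R_
Q=np.array([554.2,63.4,0.154])
def down(yaw): # tool z down, tool y at world angle yaw
    y=np.array([np.cos(yaw),np.sin(yaw),0]);z=np.array([0,0,-1.]);return R_.from_matrix(np.c_[np.cross(y,z),y,z])
def go(local,yaw_rel,cur=None):
    s=bot.sense() if cur is None else cur
    R0=R_.from_rotvec(s["orientation"]); p=tw(Q,local)[0]
    best=min((down(Q[2]+yaw_rel+k*np.pi) for k in(0,1)),key=lambda r:(R0.inv()*r).magnitude())
    print("turn",np.round((R0.inv()*best).as_rotvec()/np.pi,4),"shift",np.round(R0.inv().apply(p-s["position"])/300,4),"target",p.round(1))
def where():
    s=bot.sense();p=s["position"];l=tw([0,0,-Q[2]],[p[0]-Q[0],p[1]-Q[1],p[2]])[0]
    m=R_.from_rotvec(s["orientation"]).as_matrix()
    print("t",round(s["time"],2),"local",l.round(1),"yawrel",round(np.arctan2(m[1,1],m[0,1])-Q[2],3),"tz",m[:,2].round(3),"F",s["wrist_force"].round(1),"op",round(s["opening"],3),"q",s["joint_positions"].round(2))
E
python3 - <<'E'
from h import *
where(); go([-48,0,320],0); go([-48,0,320],np.pi/2)
print(R_.from_rotvec(bot.sense()["orientation"]).as_matrix().round(3))
E
```

```text
t 0.1 local [-289.7  586.8  221.8] yawrel 1.128 tz [-0.    -0.001 -1.   ] F [-0.6 -0.2 -0.3] op 0.994 q [-1.3   0.33 -0.06  1.46  0.02  1.35 -0.09]
turn [-3.00e-04  3.00e-04  3.59e-01] shift [-1.566  -1.4224 -0.3253] target [506.8  56.  320. ]
turn [-4.00e-04 -1.00e-04 -1.41e-01] shift [-1.566  -1.4224 -0.3253] target [506.8  56.  320. ]
[[-0.959  0.285 -0.   ]
 [ 0.285  0.959 -0.001]
 [-0.    -0.001 -1.   ]]
```

```bash
python3 -m handwheel '[[[0,0,0],[0,0,-0.33],1],[[0,0,0],[0,0,-0.33],1],[[0,0,0.05],[-0.2,-0.18,-0.33],0.8],[[0,0,0.09],[-0.35,-0.32,-0.33],0.6],[[0,0,0.13],[-0.5,-0.45,-0.33],0.41],[[0,0,0.17],[-0.6,-0.55,-0.33],0.41],[[0,0,0.21],[-0.7,-0.64,-0.33],0.41],[[0,0,0.25],[-0.8,-0.73,-0.33],0.41],[[0,0,0.29],[-0.9,-0.82,-0.33],0.41],[[0,0,0.33],[-1,-0.91,-0.33],0.41]]'; python3 -c "
from h import *
where();go([-48,0,270],0)"
```

```text
time: 1.1
position: [385.4, 254.7, 321.4]
orientation: [-1.939, -2.471, -0.0]
wrist_force: [1.0, 0.1, -0.0]
opening: 0.427
gripper_force: 0.0
t 1.1 local [-137.4  215.   321.4] yawrel 0.086 tz [-0.  0. -1.] F [ 1.   0.1 -0. ] op 0.427 q [-0.96 -0.08  0.26  1.71  0.02  1.51 -0.46]
turn [-0.     -0.0001  0.0274] shift [-0.7396  0.2354  0.1711] target [506.8  56.  270. ]
```

```bash
python3 -m handwheel '[[[0,0,0.027],[-0.15,0.05,0.03],0.41],[[0,0,0.027],[-0.3,0.1,0.06],0.41],[[0,0,0.027],[-0.45,0.15,0.1],0.41],[[0,0,0.027],[-0.6,0.19,0.14],0.41],[[0,0,0.027],[-0.7,0.225,0.16],0.41],[[0,0,0.027],[-0.74,0.235,0.17],0.41],[[0,0,0.027],[-0.74,0.235,0.17],0.41],[[0,0,0.027],[-0.74,0.235,0.17],0.41]]'; python3 -c "
from h import *
where();go([-48,0,182],0)"
```

```text
time: 1.9
position: [506.7, 59.9, 270.5]
orientation: [-2.034, -2.393, 0.0]
wrist_force: [-0.0, 1.4, 0.1]
opening: 0.41
gripper_force: 0.0
t 1.9 local [-47.5   3.9 270.5] yawrel 0.008 tz [-0.001  0.    -1.   ] F [-0.   1.4  0.1] op 0.41 q [-0.73  0.04  0.54  1.71 -0.02  1.4  -0.02]
turn [-0.0002 -0.0002  0.0024] shift [-0.013  -0.0017  0.295 ] target [506.8  56.  182. ]
```

```bash
python3 -m handwheel '[[[0,0,0],[0,0,0],0.41],[[0,0,0],[0,0,0.06],0.41],[[0,0,0],[0,0,0.1],0.41],[[0,0,0],[0,0,0.14],0.41],[[0,0,0],[0,0,0.18],0.41],[[0,0,0],[0,0,0.2],0.41],[[0,0,0],[0,0,0.2],0.41]]'; python3 -c "
from h import *
where();go([-48,0,182],0)
import cv2
a=bot.camera('top')[120:220,255:355];b=bot.camera('scene')[120:240,270:390]
cv2.imwrite('pics/l1.png',np.hstack([cv2.resize(a,(390,390),interpolation=2),cv2.resize(b,(390,390),interpolation=2)])[:,:,::-1])"
```

```text
time: 2.6
position: [506.7, 58.6, 209.7]
orientation: [-2.036, -2.392, 0.002]
wrist_force: [-0.3, 0.7, 0.7]
opening: 0.413
gripper_force: 0.0
t 2.6 local [-47.7   2.5 209.7] yawrel 0.007 tz [-0.001 -0.    -1.   ] F [-0.3  0.7  0.7] op 0.413 q [-0.72  0.08  0.54  1.8  -0.04  1.27 -0.  ]
turn [-0.0004  0.0001  0.0021] shift [-0.0083 -0.0011  0.0923] target [506.8  56.  182. ]
```

View pics/l1.png

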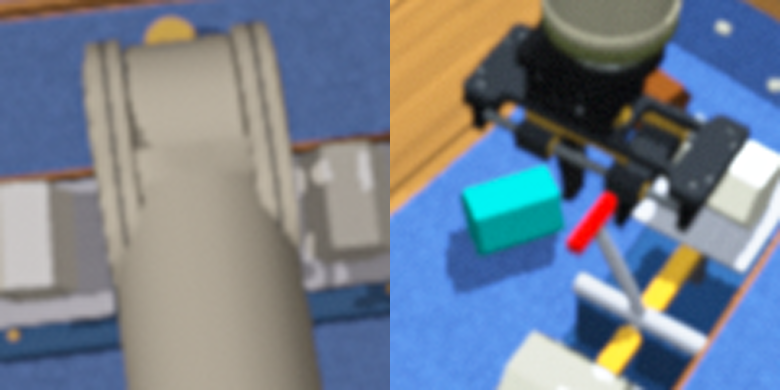

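The top view is blocked by the arm. In the scene view the two fingers, at about (572,185) and (625,190), straddle the red bar at (592,222), so I'll go down.

```bash
python3 -m handwheel '[[[0,0,0],[-0.008,0,0.03],0.41],[[0,0,0],[-0.008,0,0.06],0.41],[[0,0,0],[-0.008,0,0.09],0.41],[[0,0,0],[-0.008,0,0.09],0.41]]'; python3 -c "
from h import *
where()
for a in (-.5,-.25,0,.25,.5): go([100*np.sin(a)+6,0,105+100*np.cos(a)-11],0)"
```

```text
time: 3.1
position: [506.7, 56.1, 181.9]
orientation: [-2.035, -2.391, 0.003]
wrist_force: [0.5, 0.3, 0.9]
opening: 0.409
gripper_force: 0.0
t 3.1 local [-48.1   0.  181.9] yawrel 0.006 tz [-0.002 -0.001 -1.   ] F [0.5 0.3 0.9] op 0.409 q [-0.71  0.1   0.55  1.84 -0.06  1.21  0.02]
turn [-0.0007  0.0001  0.0021] shift [-0.0003  0.0204  0.0005] target [512.8  57.  181.8]
turn [-0.0007  0.0001  0.0021] shift [-0.0008  0.0976 -0.0301] target [535.7  60.5 190.9]
turn [-0.0007  0.0001  0.0021] shift [-0.0013  0.1801 -0.0406] target [560.1  64.3 194. ]
turn [-0.0007  0.0001  0.0021] shift [-0.0019  0.2626 -0.0305] target [584.6  68.1 190.9]
turn [-0.0007  0.0001  0.0021] shift [-2.4e-03  3.4e-01 -2.0e-04] target [607.5  71.7 181.8]
```

```bash
python3 -m handwheel '[[[0,0,0],[0,0.015,0],0.41],[[0,0,0],[0,0.03,0],0.41],[[0,0,0],[0,0.042,-0.005],0.41],[[0,0,0],[0,0.054,-0.012],0.41],[[0,0,0],[0,0.066,-0.018],0.41],[[0,0,0],[0,0.078,-0.023],0.41],[[0,0,0],[0,0.09,-0.027],0.41],[[0,0,0],[0,0.102,-0.03],0.41],[[0,0,0],[0,0.114,-0.034],0.41],[[0,0,0],[0,0.126,-0.036],0.41]]'; python3 -m handwheel '[[[0,0,0],[0,0.012,-0.002],0.41],[[0,0,0],[0,0.024,-0.004],0.41],[[0,0,0],[0,0.036,-0.005],0.41],[[0,0,0],[0,0.048,-0.005],0.41],[[0,0,0],[0,0.06,-0.005],0.41],[[0,0,0],[0,0.072,-0.005],0.41],[[0,0,0],[0,0.084,-0.004],0.41],[[0,0,0],[0,0.096,-0.002],0.41],[[0,0,0],[0,0.108,0],0.41],[[0,0,0],[0,0.12,0.003],0.41]]'; python3 -c "
from h import *
where();go([50,0,183],0);go([58,0,183],0)"
```

```text
time: 4.1
position: [545.3, 62.3, 194.4]
orientation: [2.036, 2.392, 0.0]
wrist_force: [-3.3, -1.0, 2.2]
opening: 0.403
gripper_force: 1.5
time: 5.1
position: [580.8, 68.1, 193.4]
orientation: [2.036, 2.392, 0.0]
wrist_force: [-1.7, -0.6, 1.3]
opening: 0.409
gripper_force: 0.9
t 5.1 local [ 27.    0.5 193.4] yawrel 0.006 tz [ 0.  0. -1.] F [-1.7 -0.6  1.3] op 0.409 q [-0.65  0.28  0.56  1.64 -0.15  1.27  0.09]
turn [ 0.     -0.      0.0021] shift [-0.0023  0.0768  0.0346] target [603.6  71.1 183. ]
turn [ 0.     -0.      0.0021] shift [-0.0025  0.1035  0.0346] target [611.5  72.3 183. ]
```

Force of about 3.5 N shows that the lever is moving. I'll continue slowly to the end stop.

```bash
python3 -m handwheel '[[[0,0,0],[0,0.012,0.003],0.41],[[0,0,0],[0,0.024,0.006],0.41],[[0,0,0],[0,0.036,0.01],0.41],[[0,0,0],[0,0.048,0.014],0.41],[[0,0,0],[0,0.06,0.019],0.41],[[0,0,0],[0,0.07,0.023],0.41],[[0,0,0],[0,0.08,0.027],0.41],[[0,0,0],[0,0.088,0.03],0.41],[[0,0,0],[0,0.094,0.032],0.41],[[0,0,0],[0,0.098,0.034],0.41]]'; python3 -c "
from h import *
where();go([58,0,183],0)"
```

```text
time: 6.1
position: [608.7, 72.5, 183.2]
orientation: [-2.035, -2.391, 0.002]
wrist_force: [-10.4, -1.2, 11.4]
opening: 0.411
gripper_force: 7.0
t 6.1 local [ 55.2   0.6 183.2] yawrel 0.006 tz [-0.002 -0.    -1.   ] F [-10.4  -1.2  11.4] op 0.411 q [-0.63  0.36  0.55  1.57 -0.19  1.27  0.11]
turn [-0.0007 -0.0001  0.002 ] shift [-0.0022  0.0092  0.0007] target [611.5  72.3 183. ]
```

```bash
python3 -m handwheel '[[[0,0,0],[0,-0.01,-0.01],0.41],[[0,0,0],[0,-0.02,-0.02],0.41],[[0,0,0],[0,-0.02,-0.02],0.41],[[0,0,0],[0,-0.02,-0.02],0.41],[[0,0,0],[0,-0.02,-0.02],0.41],[[0,0,0],[0,-0.02,-0.02],0.41],[[0,0,0],[0,-0.02,-0.02],0.41],[[0,0,0],[0,-0.02,-0.02],0.41],[[0,0,0],[0,-0.02,-0.02],0.41],[[0,0,0],[0,-0.02,-0.02],0.41]]'; python3 -c "
from h import *
where()
import cv2
cv2.imwrite('pics/b1.png',cv2.resize(bot.camera('scene')[130:300,270:460],(760,600),interpolation=2)[:,:,::-1])"
```

```text
time: 7.1
position: [603.5, 71.7, 189.2]
orientation: [-2.036, -2.392, -0.0]
wrist_force: [1.2, 0.2, -0.2]
opening: 0.41
gripper_force: 0.0
t 7.1 local [ 50.    0.7 189.2] yawrel 0.006 tz [-0.  0. -1.] F [ 1.2  0.2 -0.2] op 0.41 q [-0.63  0.34  0.55  1.58 -0.18  1.27  0.11]
```

View pics/b1.png

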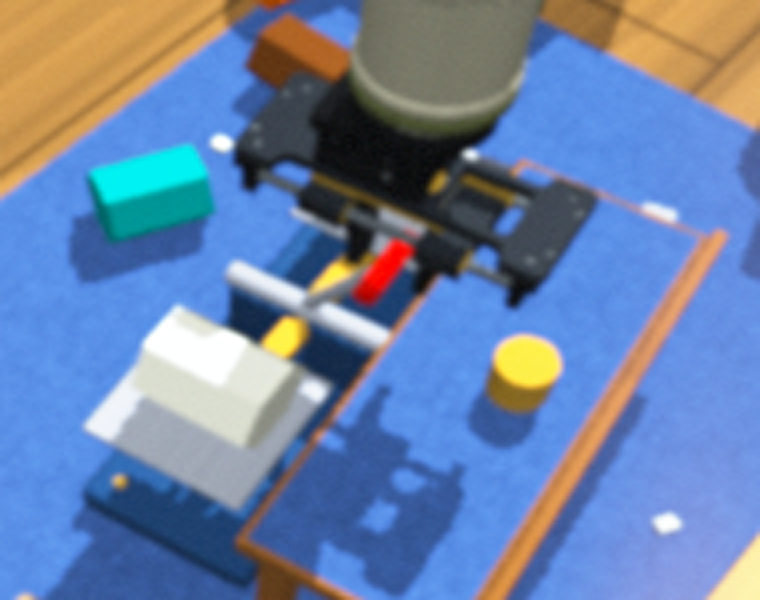

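The lever bar at (383,270) is fully over. The right pan's near corner moved from scene pixel (291.7,255) to (291.3,250.4), about as far as a 20 mm rise would give. So the right pan is up and the left one is heavier. Next I'll check that the beam has settled.

```bash
cat > dif.py <<'E'
from h import *
import sys,os
a=bot.camera('scene')[190:290,285:355].astype(int)
if os.path.exists('b.npy'): print("diff",np.abs(a-np.load('b.npy')).mean().round(2),np.abs(a-np.load('b.npy')).max())
np.save('b.npy',a)
E
python3 dif.py; python3 -m handwheel '[[[0,0,0],[0,0,0],0.41],[[0,0,0],[0,0,0],0.41],[[0,0,0],[0,0,0],0.41],[[0,0,0],[0,0,0],0.41],[[0,0,0],[0,0,0],0.41],[[0,0,0],[0,0,0],0.41],[[0,0,0],[0,0,0],0.41],[[0,0,0],[0,0,0],0.41],[[0,0,0],[0,0,0],0.41],[[0,0,0],[0,0,0],0.41]]'|head -1;python3 dif.py; python3 -c "
from h import *
for d in(-20,0,20):
  print(d,proj('scene',tw(Q,[[-55,-180,120+d],[55,-180,120+d]])).round(1).tolist())
where()
for a in (.5,.25,0,-.25,-.5): go([100*np.sin(a)-9,0,105+100*np.cos(a)-9],0)"
```

```text
time: 8.2
diff 1.3 13
-20 [[290.6, 258.5], [328.5, 281.2]]
0 [[290.1, 254.9], [328.7, 277.9]]
20 [[289.7, 251.1], [328.9, 274.4]]
t 8.25 local [ 50.    0.7 189.2] yawrel 0.006 tz [ 0.  0. -1.] F [0.1 0.7 0.5] op 0.412 q [-0.63  0.34  0.55  1.58 -0.18  1.27  0.11]
turn [ 0.     -0.      0.0021] shift [-0.0021 -0.037   0.0183] target [592.7  69.4 183.8]
turn [ 0.     -0.      0.0021] shift [-0.0016 -0.1143 -0.0122] target [569.8  65.8 192.9]
turn [ 0.     -0.      0.0021] shift [-0.0011 -0.1968 -0.0226] target [545.3  62.  196. ]
turn [ 0.     -0.      0.0021] shift [-0.0005 -0.2792 -0.0122] target [520.9  58.2 192.9]
turn [ 0.     -0.      0.0021] shift [-0.     -0.3566  0.0182] target [497.9  54.7 183.8]
```

The beam is at rest and the right pan sits on the +20 mm prediction, so the left blank is heavier. I'll bring the lever back slowly.

```bash
python3 -m handwheel '[[[0,0,0],[0,-0.015,0.009],0.41],[[0,0,0],[0,-0.03,0.016],0.41],[[0,0,0],[0,-0.042,0.013],0.41],[[0,0,0],[0,-0.054,0.007],0.41],[[0,0,0],[0,-0.066,0.002],0.41],[[0,0,0],[0,-0.078,-0.003],0.41],[[0,0,0],[0,-0.09,-0.006],0.41],[[0,0,0],[0,-0.102,-0.01],0.41],[[0,0,0],[0,-0.114,-0.013],0.41],[[0,0,0],[0,-0.126,-0.016],0.41]]'; python3 -m handwheel '[[[0,0,0],[0,-0.012,-0.002],0.41],[[0,0,0],[0,-0.024,-0.004],0.41],[[0,0,0],[0,-0.036,-0.005],0.41],[[0,0,0],[0,-0.048,-0.006],0.41],[[0,0,0],[0,-0.06,-0.007],0.41],[[0,0,0],[0,-0.072,-0.007],0.41],[[0,0,0],[0,-0.084,-0.006],0.41],[[0,0,0],[0,-0.096,-0.005],0.41],[[0,0,0],[0,-0.108,-0.003],0.41],[[0,0,0],[0,-0.12,0],0.41]]'; python3 -c "
from h import *
where();go([-57,0,183.5],0)"
```

```text
time: 9.25
position: [566.7, 65.9, 194.9]
orientation: [2.035, 2.392, 0.003]
wrist_force: [4.6, 1.1, 3.2]
opening: 0.409
gripper_force: 2.4
time: 10.25
position: [530.2, 59.9, 193.9]
orientation: [-2.036, -2.392, 0.0]
wrist_force: [2.8, 0.3, 2.1]
opening: 0.409
gripper_force: 1.5
t 10.25 local [-24.2   0.2 193.9] yawrel 0.006 tz [-0.  0. -1.] F [2.8 0.3 2.1] op 0.409 q [-0.7   0.15  0.55  1.77 -0.08  1.24  0.04]
turn [-0.0001 -0.      0.002 ] shift [ 1.000e-04 -1.093e-01  3.470e-02] target [497.9  54.7 183.5]
```

```bash
python3 -m handwheel '[[[0,0,0],[0,-0.012,0.003],0.41],[[0,0,0],[0,-0.024,0.006],0.41],[[0,0,0],[0,-0.036,0.01],0.41],[[0,0,0],[0,-0.048,0.014],0.41],[[0,0,0],[0,-0.06,0.019],0.41],[[0,0,0],[0,-0.072,0.023],0.41],[[0,0,0],[0,-0.084,0.027],0.41],[[0,0,0],[0,-0.094,0.03],0.41],[[0,0,0],[0,-0.102,0.032],0.41],[[0,0,0],[0,-0.106,0.034],0.41]]'; python3 -c "
from h import *
where()"
```

```text
time: 11.25
position: [499.4, 55.0, 183.8]
orientation: [2.036, 2.392, 0.001]
wrist_force: [6.5, 2.6, 1.0]
opening: 0.409
gripper_force: 2.9
t 11.25 local [-5.550e+01  1.000e-01  1.838e+02] yawrel 0.007 tz [ 0.001  0.    -1.   ] F [6.5 2.6 1. ] op 0.409 q [-0.72  0.08  0.55  1.86 -0.04  1.21  0.  ]
```

```bash
python3 -m handwheel '[[[0,0,0],[0,-0.006,0.002],0.41],[[0,0,0],[0,-0.01,0.002],0.41],[[0,0,0],[0,-0.012,0.002],0.41],[[0,0,0],[0,-0.012,0.002],0.41]]'; python3 -c "
from h import *
where()"
```

```text
time: 11.65
position: [498.4, 54.7, 184.3]
orientation: [2.033, 2.389, 0.008]
wrist_force: [14.0, 2.0, -0.8]
opening: 0.41
gripper_force: 6.0
t 11.65 local [-56.4  -0.  184.3] yawrel 0.007 tz [ 0.007  0.001 -1.   ] F [14.   2.  -0.8] op 0.41 q [-0.72  0.07  0.54  1.87 -0.04  1.21  0.  ]
```

The lever is at its stop. I'll centre on the bar, rise clear and look.

```bash
python3 -m handwheel '[[[0,0,0],[0,0.015,0],0.41],[[0,0,0],[0,0.03,0],0.41],[[0,0,0],[0,0.03,-0.03],0.41],[[0,0,0],[0,0.03,-0.1],0.41],[[0,0,0],[0,0.03,-0.23],0.41],[[0,0,0],[0,-0.1,-0.35],0.41],[[0,0,0],[0,-0.25,-0.35],0.41],[[0,0,0],[0,-0.35,-0.35],0.41],[[0,0,0],[0,-0.35,-0.35],0.41]]'; python3 -c "
from h import *
where()
import cv2
cv2.imwrite('pics/sb.png',cv2.resize(bot.camera('scene')[130:300,270:460],(760,600),interpolation=2)[:,:,::-1])
cv2.imwrite('pics/tb.png',cv2.resize(bot.camera('top')[100:220,225:375],(750,600),interpolation=2)[:,:,::-1])"
```

```text
time: 12.55
position: [389.5, 36.7, 289.1]
orientation: [-2.035, -2.392, -0.003]
wrist_force: [0.7, 0.1, -1.0]
opening: 0.412
gripper_force: 0.0
t 12.55 local [-166.9   -1.1  289.1] yawrel 0.007 tz [ 0.     0.002 -1.   ] F [ 0.7  0.1 -1. ] op 0.412 q [-0.76 -0.29  0.45  1.93  0.12  1.48 -0.18]
```

View pics/sb.png

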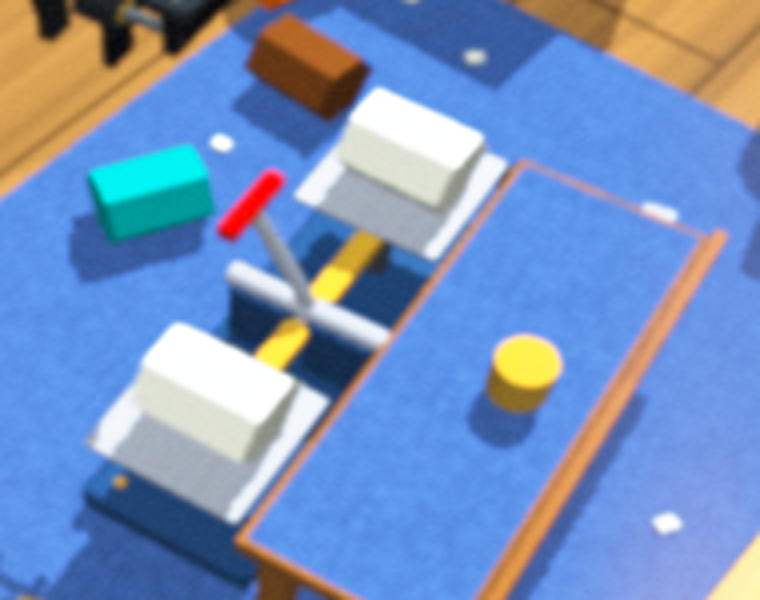

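View pics/tb.png

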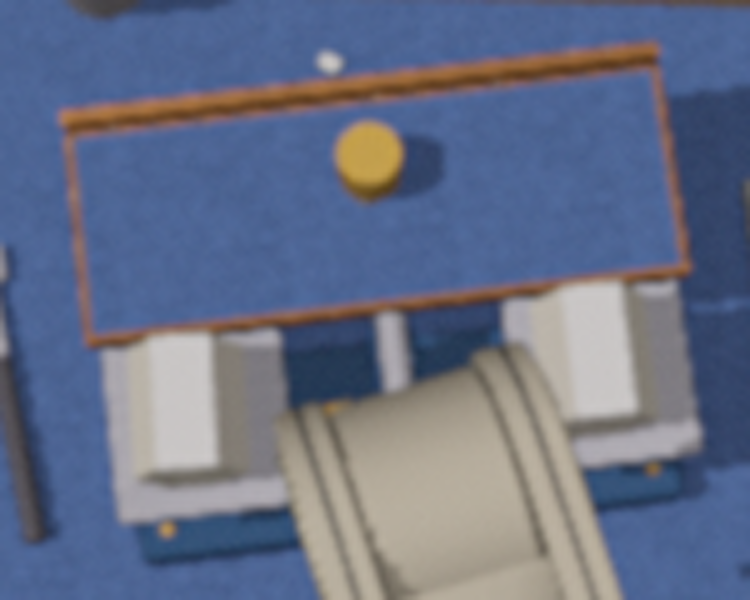

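```bash
python3 - <<'E'
from h import *
s4=lambda x,y:np.array([(x+.5)/4-.5+270,(y+.5)*170/600-.5+130])
k=[(-40,17.5,181),(40,17.5,181),(40,-17.5,181),(-40,-17.5,181)]
u=[(380,88),(485,135),(453,166),(345,122)]
b,r=fit([("scene",s4(*a),c) for a,c in zip(u,k)],[540,190,.1])
print(b,tw([0,0,-Q[2]],[b[0]-Q[0],b[1]-Q[1],0]),b[2]-Q[2],np.abs(r).max())
where();go([-85,127,240],np.pi/2)
E
```

```text
[5.35909666e+02 1.90421634e+02 1.12983994e-01] [[  1.41022878 128.32397676   0.        ]] -0.04101600636378594 1.129137293289375
t 12.65 local [-164.5   -0.8  288.7] yawrel 0.007 tz [ 0.001  0.001 -1.   ] F [ 0.4 -0.3  0.2] op 0.408 q [-0.76 -0.28  0.45  1.92  0.12  1.48 -0.18]
turn [ 0.0005 -0.     -0.4979] shift [0.4241 0.2676 0.1631] target [450.7 175.9 240. ]
```

```bash
python3 -m handwheel '[[[0,0,-0.045],[0.05,0.03,0],0.34],[[0,0,-0.09],[0.1,0.06,0],0.34],[[0,0,-0.135],[0.16,0.1,0],0.34],[[0,0,-0.18],[0.22,0.13,0],0.34],[[0,0,-0.225],[0.27,0.16,0],0.34],[[0,0,-0.27],[0.32,0.19,0],0.34],[[0,0,-0.315],[0.37,0.22,0],0.34],[[0,0,-0.36],[0.41,0.25,0],0.34],[[0,0,-0.405],[0.427,0.267,0.05],0.34],[[0,0,-0.45],[0.427,0.267,0.1],0.34]]';  python3 -m handwheel '[[[0,0,-0.048],[0,0,0.03],0.34],[[0,0,-0.048],[0,0,0.06],0.34],[[0,0,-0.048],[0,0,0.06],0.34],[[0,0,-0.048],[0,0,0.06],0.34]]'; python3 -c "
from h import *
where();go([-80,128,136],np.pi/2)"
```

```text
time: 13.65
position: [451.7, 177.9, 257.3]
orientation: [0.016, -3.141, 0.003]
wrist_force: [-1.1, -0.2, -0.3]
opening: 0.341
gripper_force: 0.0
time: 14.05
position: [450.9, 176.8, 240.3]
orientation: [0.236, -3.133, 0.001]
wrist_force: [-0.7, 0.2, -0.1]
opening: 0.342
gripper_force: 0.0
t 14.05 local [-84.6 127.9 240.3] yawrel 1.567 tz [-0. -0. -1.] F [-0.7  0.2 -0.1] op 0.342 q [-0.98 -0.01  0.51  1.82  0.01  1.34  1.25]
turn [-0.0001 -0.0001 -0.0011] shift [-0.0155  0.0007  0.3477] target [455.5 177.6 136. ]
```

```bash
python3 -m handwheel '[[[0,0,0],[0,0,0.1],0.34],[[0,0,0],[0,0,0.2],0.34],[[0,0,0],[0,0,0.29],0.34],[[0,0,0],[0,0,0.33],0.34],[[0,0,0],[0,0,0.348],0.34],[[0,0,0],[0,0,0.348],0.34],[[0,0,0],[-0.03,0,0.348],0.34],[[0,0,0],[-0.06,0,0.348],0.34],[[0,0,0],[-0.08,0,0.348],0.34],[[0,0,0],[-0.09,0,0.348],0.34]]'; python3 -c "
from h import *
where();go([-50,128,136],np.pi/2);go([62,128,136],np.pi/2)"
```

```text
time: 15.05
position: [478.4, 181.0, 136.2]
orientation: [-0.241, 3.132, -0.0]
wrist_force: [-0.3, 1.0, 0.4]
opening: 0.338
gripper_force: 0.0
t 15.05 local [-56.8 127.9 136.2] yawrel 1.571 tz [ 0.001  0.    -1.   ] F [-0.3  1.   0.4] op 0.338 q [-0.94  0.15  0.53  1.89 -0.09  1.12  1.35]
turn [-0.      0.0002 -0.0001] shift [-0.0228  0.0005  0.0006] target [485.2 182.2 136. ]
turn [-0.      0.0002 -0.0001] shift [-0.3961  0.0006  0.0008] target [595.8 199.4 136. ]
```

```bash
python3 -m handwheel '[[[0,0,0],[-0.01,0,0],0.34],[[0,0,0],[-0.02,0,0],0.34],[[0,0,0],[-0.03,0,0],0.34],[[0,0,0],[-0.04,0,0],0.34],[[0,0,0],[-0.05,0,0],0.34],[[0,0,0],[-0.065,0,0],0.34],[[0,0,0],[-0.08,0,0],0.34],[[0,0,0],[-0.095,0,0],0.34],[[0,0,0],[-0.11,0,0],0.34],[[0,0,0],[-0.125,0,0],0.34]]';python3 -m handwheel '[[[0,0,0],[-0.015,0,0],0.34],[[0,0,0],[-0.03,0,0],0.34],[[0,0,0],[-0.045,0,0],0.34],[[0,0,0],[-0.06,0,0],0.34],[[0,0,0],[-0.075,0,0],0.34],[[0,0,0],[-0.09,0,0],0.34],[[0,0,0],[-0.105,0,0],0.34],[[0,0,0],[-0.12,0,0],0.34],[[0,0,0],[-0.135,0,0],0.34],[[0,0,0],[-0.15,0,0],0.34]]'; python3 -c "
from h import *
where();go([62,128,136],np.pi/2)"
```

```text
time: 16.05
position: [513.5, 186.7, 135.7]
orientation: [0.242, -3.13, -0.0]
wrist_force: [-6.8, -2.1, 4.0]
opening: 0.338
gripper_force: 3.3
time: 17.05
position: [558.0, 193.7, 135.5]
orientation: [0.242, -3.13, 0.0]
wrist_force: [-5.0, -1.3, 2.0]
opening: 0.34
gripper_force: 2.5
t 17.05 local [ 23.8 128.1 135.5] yawrel 1.571 tz [-0.002 -0.    -1.   ] F [-5.  -1.3  2. ] op 0.34 q [-0.85  0.35  0.54  1.69 -0.19  1.16  1.46]
turn [ 0.0001 -0.0008  0.0002] shift [-0.1274 -0.0005 -0.0018] target [595.8 199.4 136. ]
```

```bash
python3 -m handwheel '[[[0,0,0],[-0.015,0,0],0.34],[[0,0,0],[-0.03,0,0],0.34],[[0,0,0],[-0.045,0,0],0.34],[[0,0,0],[-0.06,0,0],0.34],[[0,0,0],[-0.075,0,0],0.34],[[0,0,0],[-0.09,0,0],0.34],[[0,0,0],[-0.105,0,0],0.34],[[0,0,0],[-0.118,0,0],0.34],[[0,0,0],[-0.128,0,0],0.34],[[0,0,0],[-0.134,0,0],0.34]]';python3 -m handwheel '[[[0,0,0],[0,0,0],0.34],[[0,0,0],[0.02,0,0],0.34],[[0,0,0],[0.06,0,0],0.34],[[0,0,0],[0.12,0,-0.02],0.34],[[0,0,0],[0.2,0,-0.1],0.34],[[0,0,0],[0.3,0,-0.25],0.34],[[0,0,0],[0.43,0,-0.4],0.34],[[0,0,0],[0.55,0,-0.5],0.34],[[0,0,0],[0.65,0,-0.5],0.34],[[0,0,0],[0.65,0,-0.5],0.34]]'; python3 -c "
from h import *
where()
import cv2
a=bot.camera('top')[100:220,225:375];b=bot.camera('scene')[130:330,270:460]
cv2.imwrite('pics/end.png',np.hstack([cv2.resize(a,(450,360),interpolation=2),cv2.resize(b,(342,360),interpolation=2)])[:,:,::-1])"
```

```text
time: 18.05
position: [598.8, 199.8, 135.8]
orientation: [0.242, -3.132, -0.0]
wrist_force: [-2.9, -0.2, -1.5]
opening: 0.337
gripper_force: 1.6
time: 19.05
position: [403.8, 169.9, 288.5]
orientation: [-0.244, 3.128, 0.009]
wrist_force: [1.4, 0.3, -0.9]
opening: 0.339
gripper_force: 0.0
t 19.05 local [-132.2  128.3  288.5] yawrel 1.573 tz [ 0.003  0.006 -1.   ] F [ 1.4  0.3 -0.9] op 0.339 q [-1.03 -0.17  0.47  1.84  0.07  1.45  1.16]
```

View pics/end.png

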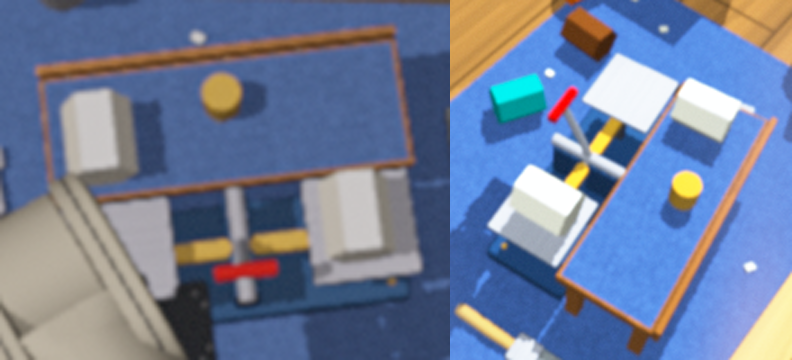

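The heavier blank sits wholly on the ledge: at (97,135) in the top half of the picture, with its near end at about scale x = 74 mm, past the ledge edge at 60 mm. The lever is locked, the right blank is still on its pan, and the brass weight is undisturbed.

```bash
python3 -c "
from station import bot
print(bot.job_done())"
```

```text
the job is handed in; nothing more can be done
None
```

The left blank is the heavier one: it is now wholly on the blue-covered ledge, the lighter blank is still on its pan and the beam is locked level. The job was handed in at about 19 s, and no verdict was returned.

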